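# Turn the page of the eggshell colour chart

### The arm

A 6-joint arm with a two-finger parallel gripper is mounted at the origin on the work surface. World frame = base frame: x ahead of the robot, y to its left, z up, the work surface at z = 0. Lengths are in m, angles in rad, forces in N, time in s.
With the tool pointing down it reaches from about 0.225 to 0.875 m from the base axis. Payload 3.4 kg.
Tool frame: the origin (TCP) lies on the mounting face of the last link; the fingertips stand 173 mm ahead of it and the grasp point (between the pads) lies 155 mm ahead of it; x points along the fingers, y is the direction in which the jaws open and shut, and the axes are right-handed (so a half turn about x gives the same grasp; the last joint's range is limited). The gripper opens to 85 mm and grips with 20 to 120 N. Pads are 22 mm wide; open, the fingers measure 114 mm over their backs; the gripper's body (76 mm by 85 mm) begins 54 mm behind the grasp point. The pads swing forward as they close: fully open they stand 13 mm farther back than shut.
Start: joints at [1.146, 0.276, 1.505, -0, 1.361, -0.121], TCP at [0.172, 0.549, 0.405] pointing down, gripper open.
Joint ranges: [-2.89, 2.89], [-0.75, 2.08], [0.22, 2.7], [-1.18, 4.32], [0.11, 2.71], [-2.7, 2.7]. Speed limits (rad/s): [2.57, 2.57, 3.14, 3.14, 3.14, 3.14].

### API

Orientations are given as a unit quaternion [w, x, y, z].
In Python, from rig import manip gives the robot as it stands.
- The arm moves only by the tool arm_command, never from a script. Its argument "targets" is a list of rows, each an object with "dp": the shift along the tool's x, y, z in m, a list of three; "turn": the turn, a rotation vector about the tool's x, y, z in degrees, a list of three; "grip": the opening, from -1 (shut) to 1 (fully open). In form: [{"dp": [tx, ty, tz], "turn": [wx, wy, wz], "grip": grip}, ...]. A call has 1 to 8 rows; each row shifts and turns the commanded pose from where the row before left it, along the tool's axes as they then stand; what a row does not reach is not made up. A row lasts 1/10 s, in which the tool goes at most 50 mm and 8.59 degrees, less where a joint would pass 70% of its speed; a pose out of reach is approached as far as the arm can. A call with a gripper value outside its range is refused whole. The fingers move at their own pace and stop on an object; "grip_force" is the grip in N (left out, the last holds). Time passes only in rows, so rows that do not move let the fingers close. It gives the time, the measured TCP pose, the force and the opening at its end, in the units of the state.
- manip.get_state(): the state, without advancing time (a new reading comes with each control period).
- manip.get_image(name): name is "side" or "top"; returns the picture (480x640x3 uint8, red, green, blue); there is no depth.
- manip.calibration(name): a dict with "fx", "fy", "cx", "cy" (pixels), "k1" (the pictures are not rectified: a ray, as slopes to the right and down, at radius r is drawn at 1 + k1 r^2 times it, then the intrinsics apply), "R" (3x3) and "t" (3): a world point X has camera coordinates R X + t. Camera axes: x right, y down, z forward; pixel columns grow to the right and rows downward; lengths in m; the calibration is good to about 2 mm. A picture is of the moment at which its call begins. calibration takes no time and is no camera call.
- manip.sign_off(): hands the job in, once; it reports no verdict.
The state is a dict: "clock": time; "qpos": joint angles; "qd": joint speeds; "effort": joint torques, N m; "position": TCP position; "ee_rot": TCP orientation; "contact_force": force on the tool from outside, world axes, zero at the start; "moment": the same for the moment, N m; "width": finger opening in m.
Only numpy, scipy, OpenCV 4.12 (cv2) and the standard library are available. Lean on these libraries where they do the work, as an engineer would, in place of code of your own. Each camera call takes 0.05 s, during which the arm holds its last target.

### The job

On the packing table stands an eggshell colour chart: a blue plinth with one stiff yellow leaf hinged on a spine along its middle. With the fingertips only, never pinching it, push the leaf up by its red thumb tab, gently over the spine, and press it down until it lies fully flat on the other side, then let go. Do not fling the leaf or press hard, leave the chart standing where it is, and do not disturb the egg cup, the stamp or the torch.

Things in the scene. Friction and masses are not known exactly. Their poses are not given: they have to be found in the camera images.
- stand: Loose chart stand (1.8 kg), origin on the table under its centre, z up. Blue plinth 140 (its x) x 180 (its y) x 68 mm high on four 10 mm rubber feet, with a white page with three oval colour samples on each half of its top (page tops 71 mm up). The leaf starts on the stand's +y side and must end on its -y side.
- spine (a point): Middle of the spine, on the leaf's hinge axis, 75 mm above the table, straight above the stand's origin; the hinge axis runs along its x axis (the stand's x). Fixed to the stand, axes as the stand's.
- leaf (a joint): Leaf angle about the spine, rad: 0 = flat on the +y side, 1.57 upright, 3.14 = flat on the -y side (stops at both ends); starts at 0 to 0.25. Stiff hinge (0.11 N m friction): the leaf (110 g) stays wherever it is left; 1 to 2 N at the tab moves it. Rigid yellow plate 5 mm thick, centred on the axis, 120 mm along the spine, from 10 to 125 mm out from it.
- tab (a point): Mid-thickness middle of the outer edge of the leaf's red thumb tab, 150 mm from the hinge axis. Tab: 5 mm thick, 50 mm wide along the spine, 125 to 150 mm out. The plinth ends 90 mm out, so the flat leaf overhangs it by 60 mm, 72 mm above the table, on either side. Turns with the leaf: y points outward from the spine, z up when flat on the +y side.
- egg_cup: Bystander, to be left alone: white egg cup, 47 mm across, with a brown egg in it, 86 mm high in all, origin under its foot.
- stamp: Bystander, to be left alone: black hand stamp 44 x 30 mm with a wooden knob, 78 mm high, origin under its foot.
- torch: Bystander, to be left alone: egg-candling torch standing on its black head, 42 mm across, 105 mm high, origin under it.

How it is judged:
By the outcome, as a careful person would: the job done as asked, in the order asked, and still so for the second after the job is handed in, with the robot touching nothing.
It also fails if it takes over 51 s, if anything falls off the work surface, if the arm or the gripper's body presses on something with over 40 N, if the wrist force passes 120 N, or if a joint passes its speed limit or range.

## Working session

There is one attempt and no reset: what is moved stays moved. The work goes in short steps, Python scripts to look and compute and a tool call to move; the robot and the scene stay as the last step left them, time stands still between calls to the robot, and variables do not carry over. Pictures are saved under pics/ and viewed, and the job is handed in when it is done.

Besides the shell and the picture viewer there is one more tool, called as a command line: name --argument value ..., lists and objects as JSON in quotes. arm_command: Moves the arm, as the interface text tells. Its arguments: {"type":"object","properties":{"targets":{"type":"array"},"grip_force":{"type":"number"}},"required":["targets"]}

```bash
ls; mkdir -p pics; python3 - <<'E'
from rig import manip
import cv2
for n in("side","top"):
    im=manip.get_image(n); cv2.imwrite(f"pics/{n}0.png",im[:,:,::-1]); print(manip.calibration(n))
print(manip.get_state())
E
```

```text
pics
{'fx': 451.05601223681924, 'fy': 451.05601223681924, 'cx': 321.33027110486506, 'cy': 236.26535093211987, 'k1': -0.06530401260625991, 'R': array([[ 0.86661073, -0.49876143,  0.0149288 ],
       [-0.37743986, -0.67479372, -0.63418656],
       [ 0.32638166,  0.54395815, -0.77303592]]), 't': array([-0.48860807,  0.26178287,  0.65494316])}
{'fx': 526.1791875296642, 'fy': 526.1791875296642, 'cx': 319.61459155036346, 'cy': 236.85572218371098, 'k1': 0.03592579012340954, 'R': array([[ 0.02074544, -0.99934578, -0.02962496],
       [-0.98822479, -0.01600361, -0.15216982],
       [ 0.15159616,  0.03243295, -0.98791027]]), 't': array([0.00438194, 0.55770418, 0.85684705])}
{'clock': 0.1, 'qpos': array([ 1.14599595e+00,  2.76536561e-01,  1.50597675e+00,  7.31051315e-06,
        1.36066230e+00, -1.21014927e-01]), 'qd': array([-0.00012985,  0.0001919 , -0.00308863,  0.00167418,  0.00113885,
        0.00156964]), 'effort': array([ 1.10038531e-03, -4.17691648e+01, -2.46405208e+01, -1.91047066e-04,
        5.61633788e-03, -7.82639404e-06]), 'position': array([0.17194443, 0.54851301, 0.4039351 ]), 'ee_rot': array([ 0.6988119 ,  0.10645409,  0.69911846, -0.10753062]), 'contact_force': array([-0.23158593, -0.29343583,  0.61935538]), 'moment': array([ 0.08151706, -0.00855109, -0.00015661]), 'width': 0.08535191597641363}
```

View pics/side0.png

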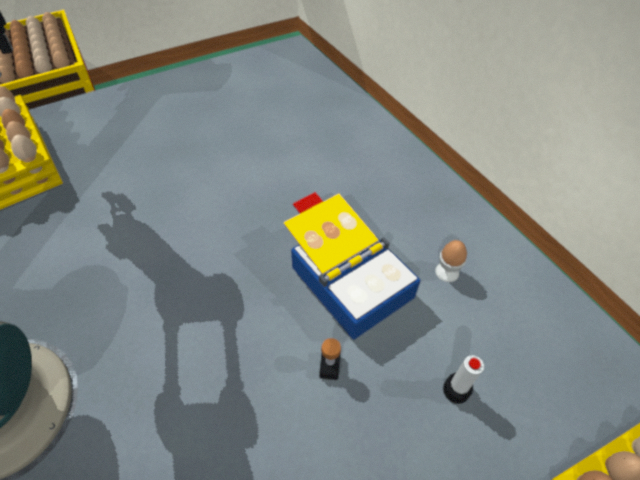

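View pics/top0.png

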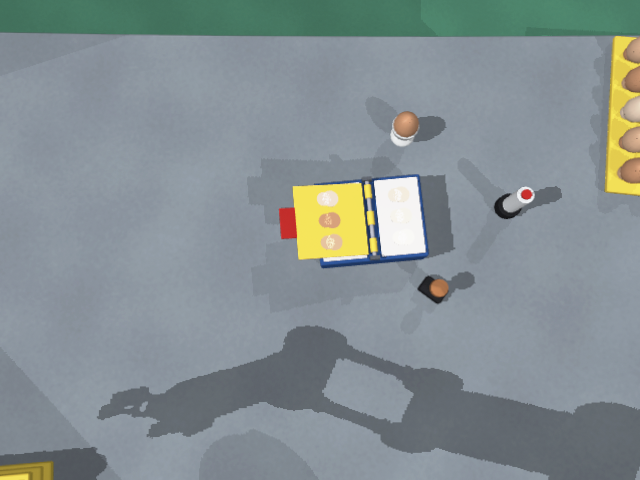

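```bash
python3 - <<'E'
import cv2
a=cv2.imread("pics/top0.png")[160:280,270:440]; cv2.imwrite("pics/topz.png",cv2.resize(a,None,fx=4.5,fy=4.5,interpolation=cv2.INTER_CUBIC))
a=cv2.imread("pics/side0.png")[185:345,280:430]; cv2.imwrite("pics/sidez.png",cv2.resize(a,None,fx=3.7,fy=3.7,interpolation=cv2.INTER_CUBIC))
E
```

```text
(no output)
```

View pics/topz.png

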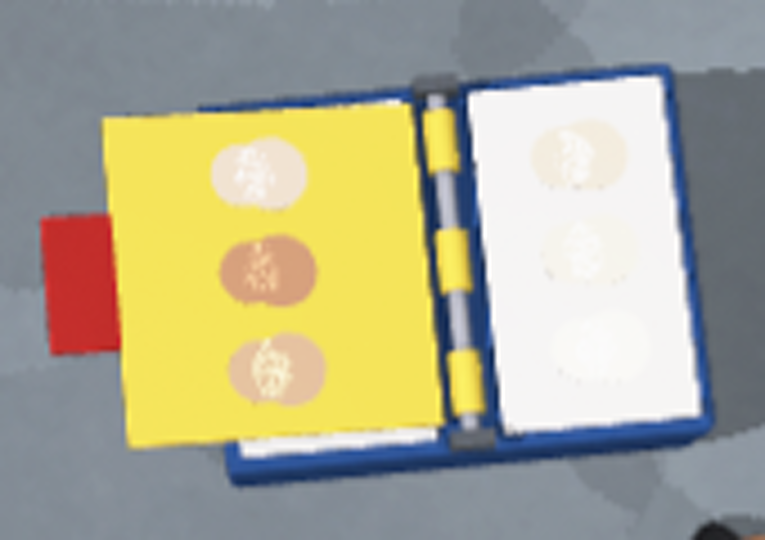

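View pics/sidez.png

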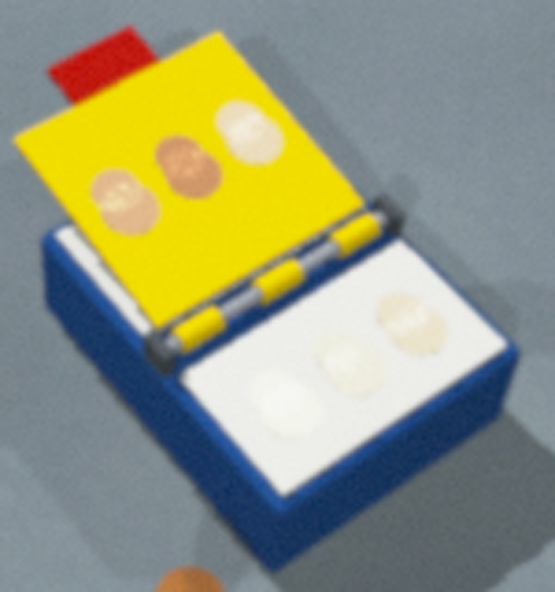

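```bash
cat > h.py <<'E'
from rig import manip
import numpy as np, cv2
from scipy.optimize import least_squares
C={n:manip.calibration(n) for n in("side","top")}
def proj(n,P):
    c=C[n];X=np.atleast_2d(P)@c['R'].T+c['t'];s=X[:,:2]/X[:,2:]
    s=s*(1+c['k1']*(s**2).sum(1,keepdims=True))
    return s*[c['fx'],c['fy']]+[c['cx'],c['cy']]
def ray(n,px):
    c=C[n];d=(np.array(px)-[c['cx'],c['cy']])/[c['fx'],c['fy']];s=d.copy()
    for _ in range(20): s=d/(1+c['k1']*(s@s))
    o=-c['R'].T@c['t'];return o,c['R'].T@np.array([s[0],s[1],1])
def atz(n,px,z):
    o,d=ray(n,px);return o+d*(z-o[2])/d[2]
def stand(p,L):
    x,y,w=p[:3];c,s=np.cos(w),np.sin(w);L=np.atleast_2d(L)
    return np.c_[x+c*L[:,0]-s*L[:,1],y+s*L[:,0]+c*L[:,1],L[:,2]]
def leaf(p,th,xr,up=0.0025):
    xr=np.atleast_2d(xr)
    return stand(p,np.c_[xr[:,0],xr[:,1]*np.cos(th)-up*np.sin(th),.075+xr[:,1]*np.sin(th)+up*np.cos(th)])
E
cat > fit.py <<'E'
from h import *
LX=[(.06,.125),(-.06,.125),(.06,.01),(-.06,.01),(.025,.15),(-.025,.15)]
T=np.array([(103,117),(128,447),(412,101),(444,427),(41,217),(51,354)])/4.5+[270,160]
S=np.array([(220,32),(13,137),(363,207),(155,323),(130,27),(48,70)])/3.7+[280,185]
PT=np.array([(670,66),(712,425)])/4.5+[270,160];PS=np.array([(517,350),(280,505),(45,240)])/3.7+[280,185]
BT=[(.07,-.09,.068),(-.07,-.09,.068)];BS=BT+[(-.07,.09,.068)]
def res(p):
    return np.r_[(proj('top',leaf(p,p[3],LX))-T),(proj('side',leaf(p,p[3],LX))-S),(proj('top',stand(p,BT))-PT),(proj('side',stand(p,BS))-PS)]
r=least_squares(lambda p:res(p).ravel(),[.5,-.1,.1,.1],loss='soft_l1')
print(r.x,np.round(res(r.x),1).tolist())
print("tab",leaf(r.x,r.x[3],[(0,.15)],0))
for n,px,z in[('top',(403,140),0),('top',(507,207),0),('top',(432,291),0),('side',(448,275),0),('side',(459,393),0),('side',(329,373),0)]: print(n,atz(n,px,z))
E
python3 fit.py
```

```text
[ 0.58570133 -0.07016844  0.10484515  0.14819944] [[-0.2, 0.1], [-0.0, -0.4], [0.1, 0.1], [0.0, -0.9], [-0.2, -0.3], [-0.1, -0.3], [-0.7, 0.0], [-0.4, 0.3], [0.3, -1.6], [0.0, 0.3], [0.0, -0.1], [-0.9, -0.2], [1.0, -1.6], [1.3, 1.1], [1.9, -0.3], [-0.7, 2.4], [-2.6, -2.4]]
tab [[0.57017543 0.07737268 0.09714863]]
top [ 0.74598741 -0.13293269  0.        ]
top [ 0.62325875 -0.31648801  0.        ]
top [ 0.47145267 -0.18257403  0.        ]
side [ 0.75287452 -0.13878356  0.        ]
side [ 0.62476924 -0.31944701  0.        ]
side [ 0.46750363 -0.19147009  0.        ]
```

```bash
cat >> h.py <<'E'
from scipy.spatial.transform import Rotation as Ro
P0=np.array([0.5857,-0.0702,0.10485])
def Rst(): return Ro.from_euler('z',P0[2]).as_matrix()
def cur():
    s=manip.get_state();q=s['ee_rot'];return s,np.array(s['position']),Ro.from_quat([q[1],q[2],q[3],q[0]])
def toolR(a,sgn=1,yaw=0):
    # finger dir (-cos a,-sin a) in stand (y,z); tool y = sgn*stand x
    x=np.array([0,-np.cos(a),-np.sin(a)]);y=np.array([sgn,0,0]);z=np.cross(x,y)
    return Ro.from_matrix(Rst()@np.c_[x,y,z])
E
cat > st.py <<'E'
from h import *
np.set_printoptions(precision=4,suppress=True)
s,p,R=cur()
print(s['clock'],'q',s['qpos'],'p',p,'F',s['contact_force'],'w',s['width']);print(R.as_matrix())
L=Rst().T@(p+R.apply([.173,0,0])-[P0[0],P0[1],0]);print('tip in stand',L)
import json
open('log.jsonl','a').write(json.dumps([list(map(float,s['qpos'])),list(map(float,p)),list(map(float,s['ee_rot']))])+'\n')
E
python3 st.py; python3 -c "
from h import *
s,p,R=cur()
for sg in(1,-1):
  print(sg,np.degrees((R.inv()*toolR(.3,sg)).as_rotvec()))"
```

```text
0.1 q [ 1.146   0.2765  1.506   0.      1.3607 -0.121 ] p [0.1719 0.5485 0.4039] F [-0.2316 -0.2934  0.6194] w 0.08535191597641363
[[-0.0007  0.2991  0.9542]
 [-0.0014  0.9542 -0.2991]
 [-1.     -0.0016 -0.0002]]
tip in stand [-0.3469  0.6584  0.2309]
1 [ 57.04014723 -63.95249925 -41.94836872]
-1 [-95.66932447  46.23422918 -70.48651942]
```

arm_command --targets '[{"dp":[0,0,0],"turn":[6,0,0],"grip":-1},{"dp":[0,0,0],"turn":[6,0,0],"grip":-1},{"dp":[0,0,0],"turn":[0,6,0],"grip":-1},{"dp":[0,0,0],"turn":[0,6,0],"grip":-1}]' --grip_force 40

```text
clock: 0.5
position: [0.1714, 0.5488, 0.4044]
ee_rot: [0.607, 0.197, 0.753, -0.159]
contact_force: [-0.1, 0.7, -0.6]
width: 0.028
```

```bash
python3 st.py
```

```text
0.5 q [ 1.0758  0.2681  1.5278  0.2187  1.3477 -0.0316] p [0.1714 0.5488 0.4044] F [-0.0591  0.6505 -0.5757] w 0.027951229992476102
[[-0.1847  0.49    0.8519]
 [ 0.1034  0.8717 -0.479 ]
 [-0.9773 -0.0004 -0.2117]]
tip in stand [-0.3771  0.6801  0.2353]
```

arm_command --targets '[{"dp":[0,0,0],"turn":[0,0,8],"grip":-1},{"dp":[0,0,0],"turn":[0,0,8],"grip":-1},{"dp":[0,0,0],"turn":[0,0,8],"grip":-1}]'

```text
clock: 0.8
position: [0.1723, 0.5485, 0.4044]
ee_rot: [0.629, 0.351, 0.693, -0.028]
contact_force: [0.6, -0.3, -0.8]
width: -0.0004
```

```bash
python3 st.py
```

```text
0.8 q [ 1.0857  0.1629  1.7109  0.2395  0.8453 -0.0469] p [0.1723 0.5485 0.4044] F [ 0.5865 -0.3167 -0.7724] w -0.00035795365024944266
[[ 0.0371  0.5226  0.8518]
 [ 0.4511  0.7518 -0.4809]
 [-0.8917  0.4021 -0.2078]]
tip in stand [-0.3318  0.7355  0.2502]
```

```bash
cat > kin.py <<'E'
from h import *
import json
D=[json.loads(l) for l in open('log.jsonl')]
def E(ax,a): return Ro.from_euler(ax,a)
def fk(q,k,s4=1,s6=1):
    h,L1,o,L2,e,d6=k
    A=E('z',q[0]);B=A*E('y',q[1]);Cc=B*E('y',q[2]);Dd=Cc*E('z',s4*q[3]);W=Dd*E('y',q[4]);T=W*E('z',s6*q[5])
    p=A.apply([0,e,h])+B.apply([0,0,L1])+Cc.apply([o,0,L2])+W.apply([0,0,d6])
    return p,T
if __name__=="__main__":
    np.set_printoptions(precision=4,suppress=True)
    Rs=[Ro.from_quat([d[2][1],d[2][2],d[2][3],d[2][0]]) for d in D]
    for s4 in(1,-1):
        for s6 in(1,-1):
            Ts=[fk(d[0],[0]*6,s4,s6)[1] for d in D]
            M=Ts[0].inv()*Rs[0]
            print(s4,s6,[float(np.degrees((t*M).inv().__mul__(r).magnitude())) for t,r in zip(Ts,Rs)]);print(M.as_matrix())
            f=lambda k:np.concatenate([fk(d[0],k,s4,s6)[0]-d[1] for d in D])
            best=min((least_squares(f,x0) for x0 in([.2,.35,0,.4,.05,.1],[.3,.4,0,.3,-.05,.1],[.3,.4,0,.3,.05,.05])),key=lambda r:r.cost)
            print(best.x,np.abs(best.fun).max())
E
python3 kin.py
```

```text
1 1 [1.4223872947815228e-14, 3.563073075679653e-14, 4.4492698185739347e-14]
[[ 0. -1. -0.]
 [ 0.  0. -1.]
 [ 1.  0.  0.]]
[0.1368 0.6297 0.0604 0.4211 0.0694 0.1911] 5.000118097342465e-10
1 -1 [1.3113762899726813e-14, 10.242893603213611, 8.491903042275784]
[[ 0.     -0.9709 -0.2397]
 [ 0.      0.2397 -0.9709]
 [ 1.      0.      0.    ]]
[0.1368 0.6297 0.0604 0.4211 0.0694 0.1911] 5.000118097342465e-10
-1 1 [2.1468744099878734e-14, 25.065411587377948, 27.447181758858328]
[[-0. -1.  0.]
 [ 0. -0. -1.]
 [ 1. -0.  0.]]
[-3.6613  1.4617 -2.4921 -0.3732  0.0751 -0.1469] 0.011044455289366484
-1 -1 [1.1714810709234862e-14, 29.071961825493737, 33.674488694911894]
[[ 0.     -0.9709 -0.2397]
 [ 0.      0.2397 -0.9709]
 [ 1.     -0.      0.    ]]
[-3.6613  1.4617 -2.4921 -0.3732  0.0751 -0.1469] 0.011044455289366484
```

```bash
cat > ik.py <<'E'
from kin import *
M=Ro.from_matrix([[0,-1,0],[0,0,-1],[1,0,0]])
K=least_squares(lambda k:np.concatenate([fk(d[0],k)[0]-d[1] for d in D]),[.2,.35,0,.4,.05,.1]).x
lo=np.array([-2.89,-.75,.22,-1.18,.11,-2.7]);hi=np.array([2.89,2.08,2.7,4.32,2.71,2.7])
rng=np.random.default_rng(0)
def ik(p,R,q0=None,n=30):
    def f(q):
        pp,T=fk(q,K);return np.r_[(pp-p)*5,((T*M).inv()*R).as_rotvec()]
    best=None
    for i in range(n if q0 is None else 1):
        x0=rng.uniform(lo+.01,hi-.01) if q0 is None else np.clip(q0,lo+1e-3,hi-1e-3)
        r=least_squares(f,x0,bounds=(lo,hi))
        if best is None or r.cost<best.cost:best=r
        if best.cost<1e-10:break
    return best.x,best.cost
def tcp(tip,a,sgn):
    R=toolR(a,sgn);t=Rst()@np.array(tip)+[P0[0],P0[1],0]
    return t-R.apply([.173,0,0]),R
if __name__=="__main__":
    np.set_printoptions(precision=2,suppress=True)
    for a,tip in[(0,(0,.14,.07)),(.2,(0,.14,.07)),(.4,(0,.14,.07)),(.6,(0,.14,.07)),(.7,(0,.1,.17)),(.9,(0,.02,.22)),(1.2,(0,-.1,.17)),(1.57,(0,-.14,.08))]:
        for s in(1,-1):
            p,R=tcp(tip,a,s);q,c=ik(p,R);print(a,s,p,q,'ok' if c<1e-8 else c)
E
python3 ik.py
```

```text
0 1 [0.55 0.24 0.07] [ 0.58  1.01  1.63 -1.15  1.79  1.12] ok
0 -1 [0.55 0.24 0.07] [ 0.58  1.01  1.63 -1.15  1.79 -2.02] ok
0.2 1 [0.55 0.24 0.1 ] [ 0.57  0.9   1.65 -1.07  1.65  1.05] ok
0.2 -1 [0.55 0.24 0.1 ] [ 0.57  0.9   1.65 -1.07  1.65 -2.09] ok
0.4 1 [0.55 0.23 0.14] [ 0.54  0.8   1.67 -0.99  1.51  0.96] ok
0.4 -1 [0.55 0.23 0.14] [ 0.54  0.8   1.67 -0.99  1.51 -2.18] ok
0.6 1 [0.56 0.21 0.17] [ 0.49  0.69  1.69 -0.89  1.38  0.86] ok
0.6 -1 [0.56 0.21 0.17] [ 0.49  0.69  1.69 -0.89  1.38 -2.28] ok
0.7 1 [0.56 0.16 0.28] [ 0.4   0.51  1.65 -0.84  1.4   0.63] ok
0.7 -1 [0.56 0.16 0.28] [ 0.4   0.51  1.65 -0.84  1.4  -2.51] ok
0.9 1 [0.57 0.06 0.36] [ 0.18  0.36  1.62 -0.7   1.3   0.32] ok
0.9 -1 [0.57 0.06 0.36] [ 0.2   0.36  1.64 -0.75  1.29 -2.7 ] 0.004730040159495025
1.2 1 [ 0.59 -0.11  0.33] [-0.19  0.35  1.62 -0.4   1.1  -0.12] ok
1.2 -1 [ 0.59 -0.11  0.33] [-0.25  0.33  1.62 -0.22  1.08  2.7 ] 0.027448981794147117
1.57 1 [ 0.6  -0.21  0.25] [-0.44  0.48  1.59 -0.    1.08 -0.55] ok
1.57 -1 [ 0.6  -0.21  0.25] [-0.44  0.48  1.59 -0.    1.08  2.59] ok
```

```bash
cat > plan.py <<'E'
from ik import *
def rows(wps,p=None,R=None,dp=4,dg=1):
    """wps: list of (tip,a); one row each; from current state; rounding is carried"""
    if p is None: _,p,R=cur()
    out=[]
    for tip,a in wps:
        pt,Rt=tcp(tip,a,1)
        d=np.round(R.inv().apply(pt-p),dp);w=np.round(np.degrees((R.inv()*Rt).as_rotvec()),dg)
        out.append((d.tolist(),w.tolist()))
        p=p+R.apply(d);R=R*Ro.from_rotvec(np.radians(w))
    return out,p,R
def show(o):
    for d,w in o: print(d,w)
E
python3 - <<'E'
from plan import *
np.set_printoptions(precision=3,suppress=True)
for n,px in(('side',(60,185)),('side',(90,90)),('top',(50,465)),('side',(0,205))):print(atz(n,px,0))
s,p,R=cur()
pt,Rt=tcp((0,.26,.20),.25,1)
rv=(R.inv()*Rt).as_rotvec();N=14
print(np.degrees(rv),pt-p)
# straight line, constant rate
pp,RR=p,R
for i in range(1,N+1):
    P=p+(pt-p)*i/N;T=R*Ro.from_rotvec(rv*i/N)
    d=RR.inv().apply(P-pp);print(np.round(d,3).tolist(),np.round(np.degrees((RR.inv()*T).as_rotvec()),1).tolist(),(P+T.apply([.173,0,0])))
    pp,RR=P,T
E
```

```text
[0.17  0.458 0.   ]
[0.304 0.806 0.   ]
[0.169 0.461 0.   ]
[0.044 0.461 0.   ]
[ 33.691 -91.714 -49.786] [ 0.369 -0.193 -0.162]
[0.005, -0.001, 0.031] [2.4, -6.6, -3.6] [0.216 0.594 0.231]
[0.009, 0.0, 0.031] [2.4, -6.6, -3.6] [0.252 0.561 0.215]
[0.012, 0.002, 0.029] [2.4, -6.6, -3.6] [0.286 0.526 0.201]
[0.015, 0.004, 0.028] [2.4, -6.6, -3.6] [0.32  0.491 0.19 ]
[0.018, 0.007, 0.026] [2.4, -6.6, -3.6] [0.351 0.455 0.182]
[0.02, 0.009, 0.023] [2.4, -6.6, -3.6] [0.381 0.42  0.176]
[0.022, 0.011, 0.02] [2.4, -6.6, -3.6] [0.409 0.385 0.173]
[0.023, 0.013, 0.017] [2.4, -6.6, -3.6] [0.436 0.352 0.172]
[0.024, 0.015, 0.014] [2.4, -6.6, -3.6] [0.46  0.319 0.173]
[0.025, 0.017, 0.01] [2.4, -6.6, -3.6] [0.483 0.289 0.176]
[0.025, 0.019, 0.007] [2.4, -6.6, -3.6] [0.504 0.26  0.18 ]
[0.024, 0.021, 0.003] [2.4, -6.6, -3.6] [0.524 0.233 0.186]
[0.023, 0.022, -0.0] [2.4, -6.6, -3.6] [0.542 0.21  0.193]
[0.021, 0.024, -0.004] [2.4, -6.6, -3.6] [0.558 0.188 0.2  ]
```

arm_command --targets '[{"dp":[0.005,-0.001,0.031],"turn":[2.4,-6.6,-3.6],"grip":-1},{"dp":[0.009,0,0.031],"turn":[2.4,-6.6,-3.6],"grip":-1},{"dp":[0.012,0.002,0.029],"turn":[2.4,-6.6,-3.6],"grip":-1},{"dp":[0.015,0.004,0.028],"turn":[2.4,-6.6,-3.6],"grip":-1},{"dp":[0.018,0.007,0.026],"turn":[2.4,-6.6,-3.6],"grip":-1},{"dp":[0.02,0.009,0.023],"turn":[2.4,-6.6,-3.6],"grip":-1},{"dp":[0.022,0.011,0.02],"turn":[2.4,-6.6,-3.6],"grip":-1},{"dp":[0.023,0.013,0.017],"turn":[2.4,-6.6,-3.6],"grip":-1}]'

```text
clock: 1.6
position: [0.3826, 0.4377, 0.3119]
ee_rot: [0.777, 0.218, 0.393, -0.44]
contact_force: [-0.5, 0.7, -0.5]
width: 0.0003
```

arm_command --targets '[{"dp":[0.024,0.015,0.014],"turn":[2.4,-6.6,-3.6],"grip":-1},{"dp":[0.025,0.017,0.01],"turn":[2.4,-6.6,-3.6],"grip":-1},{"dp":[0.025,0.019,0.007],"turn":[2.4,-6.6,-3.6],"grip":-1},{"dp":[0.024,0.021,0.003],"turn":[2.4,-6.6,-3.6],"grip":-1},{"dp":[0.023,0.022,0],"turn":[2.4,-6.6,-3.6],"grip":-1},{"dp":[0,0,0],"turn":[0,0,0],"grip":-1}]'

```text
clock: 2.2
position: [0.5149, 0.3651, 0.25]
ee_rot: [0.752, 0.098, 0.141, -0.637]
contact_force: [-1.7, -0.3, -0.7]
width: -0.0002
```

```bash
python3 st.py; python3 kin.py | head -5 ; python3 - <<'E'
from plan import *
w=[((0,.26,.16),.25),((0,.24,.12),.25),((0,.23,.08),.25),((0,.21,.07),.25),((0,.20,.07),.25)]
show(rows(w)[0])
E
```

```text
2.2 q [ 0.7448  0.7253  1.4648 -0.937   1.8013  0.7653] p [0.5149 0.3651 0.25  ] F [-1.7434 -0.2669 -0.7326] w -0.00015619744663856208
[[ 0.1489  0.985   0.0872]
 [-0.9297  0.1695 -0.3269]
 [-0.3368 -0.0324  0.941 ]]
tip in stand [-0.0161  0.2777  0.1918]
1 1 [1.4223872947815228e-14, 3.563073075679653e-14, 4.4492698185739347e-14, 3.243115651802415e-14]
[[ 0. -1. -0.]
 [ 0.  0. -1.]
 [ 1.  0.  0.]]
[0.1368 0.6297 0.0604 0.4211 0.0694 0.1911] 8.718173960531317e-10
[0.0292, 0.0255, -0.0389] [2.9, -5.3, -3.0]
[0.0292, -0.0, -0.0338] [-0.0, -0.0, -0.0]
[0.0196, -0.0001, -0.0363] [-0.0, -0.0, -0.0]
[0.0219, -0.0, -0.0047] [-0.0, -0.0, -0.0]
[0.0097, -0.0, 0.0025] [-0.0, -0.0, -0.0]
```

arm_command --targets '[{"dp":[0.029,0.0255,-0.039],"turn":[2.9,-5.3,-3.0],"grip":-1},{"dp":[0.029,0,-0.034],"turn":[0,0,0],"grip":-1},{"dp":[0.02,0,-0.036],"turn":[0,0,0],"grip":-1},{"dp":[0.022,0,-0.005],"turn":[0,0,0],"grip":-1},{"dp":[0.01,0,0.0025],"turn":[0,0,0],"grip":-1},{"dp":[0,0,0],"turn":[0,0,0],"grip":-1}]'

```text
clock: 2.8
position: [0.5432, 0.2977, 0.122]
ee_rot: [0.738, 0.087, 0.093, -0.662]
contact_force: [0.4, 0.4, 0.4]
width: 0.0002
```

```bash
python3 st.py; cat > pic.py <<'E'
import sys,cv2;from rig import manip
k=sys.argv[1];out=[]
import numpy as np
a=manip.get_image("side")[130:370,200:500][:,:,::-1];b=manip.get_image("top")[80:320,240:540][:,:,::-1]
cv2.imwrite(f"pics/{k}.png",np.vstack([np.hstack([cv2.resize(x,None,fx=1.33,fy=1.33,interpolation=cv2.INTER_CUBIC) for x in(a,b)])]))
E
python3 pic.py p1
```

```text
2.8 q [ 0.6464  0.887   1.5704 -0.9926  1.6888  0.9978] p [0.5432 0.2977 0.122 ] F [0.4433 0.3841 0.3779] w 0.00022410429414040155
[[ 0.1057  0.9942  0.0219]
 [-0.962   0.1078 -0.2509]
 [-0.2518  0.0055  0.9678]]
tip in stand [-0.003   0.2029  0.0785]
```

View pics/p1.png

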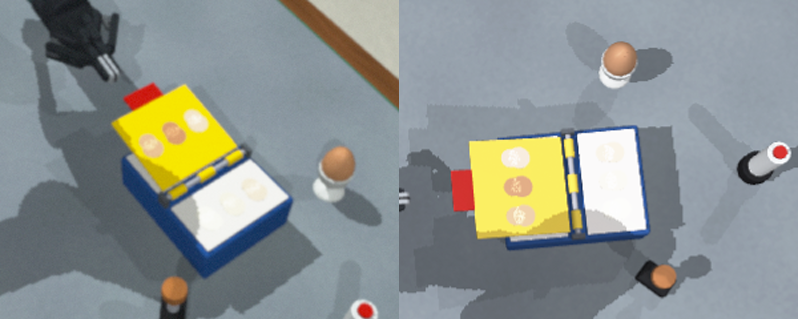

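```bash
python3 - <<'E'
from plan import *
w=[((0,.185,.07),.25),((0,.165,.07),.25),((0,.15,.07),.25),((0,.135,.07),.25)]
show(rows(w)[0])
E
```

```text
[0.021, 0.0032, -0.005] [-0.4, -0.4, -0.4]
[0.0194, 0.0, 0.005] [0.0, 0.0, 0.0]
[0.0145, 0.0, 0.0037] [0.0, 0.0, 0.0]
[0.0146, 0.0, 0.0037] [0.0, 0.0, 0.0]
```

arm_command --targets '[{"dp":[0.021,0.003,-0.005],"turn":[0,0,0],"grip":-1},{"dp":[0.0195,0,0.005],"turn":[0,0,0],"grip":-1},{"dp":[0.0145,0,0.0035],"turn":[0,0,0],"grip":-1},{"dp":[0.0145,0,0.0035],"turn":[0,0,0],"grip":-1},{"dp":[0,0,0],"turn":[0,0,0],"grip":-1},{"dp":[0,0,0],"turn":[0,0,0],"grip":-1}]'

```text
clock: 3.5
position: [0.554, 0.2302, 0.111]
ee_rot: [0.739, 0.087, 0.093, -0.662]
contact_force: [-0.5, 0.6, -0.4]
width: 0.0
```

```bash
python3 st.py;python3 pic.py p2
```

```text
3.5 q [ 0.5569  0.8746  1.6652 -1.0616  1.5991  1.0416] p [0.554  0.2302 0.111 ] F [-0.4607  0.6219 -0.4048] w 8.99047877125986e-06
[[ 0.1067  0.9941  0.021 ]
 [-0.9617  0.1086 -0.2518]
 [-0.2526  0.0067  0.9676]]
tip in stand [0.0008 0.1347 0.0673]
```

View pics/p2.png

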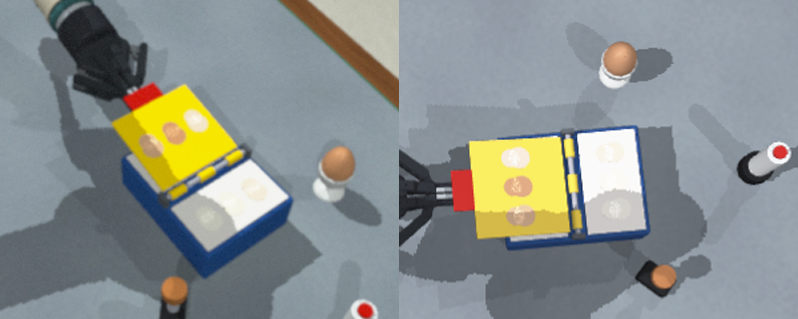

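```bash
cat > arc.py <<'E'
from plan import *
import sys
def wp(th,rho=.138,x=0):
    a=max(.25,th/2);n=np.array([-np.sin(a),np.cos(a)])
    U=rho*np.array([np.cos(th),np.sin(th)])-.0025*np.array([-np.sin(th),np.cos(th)])
    c=U-.011*n
    return ((x,c[0],.075+c[1]),a)
if __name__=="__main__":
    t0,t1,N=map(float,sys.argv[1:4]);rho=float(sys.argv[4]) if len(sys.argv)>4 else .138
    ths=np.linspace(t0,t1,int(N))
    o,p,R=rows([wp(t,rho) for t in ths]);show(o)
E
python3 arc.py .08 .43 8
```

```text
[-0.0065, 0.0002, 0.0033] [-0.3, -0.3, -0.4]
[-0.0012, -0.0, 0.0069] [-0.0, -0.0, 0.0]
[-0.0007, -0.0, 0.0068] [-0.0, -0.0, 0.0]
[-0.0005, -0.0, 0.0069] [-0.0, -0.0, 0.0]
[-0.0001, -0.0, 0.0069] [-0.0, -0.0, 0.0]
[0.0003, -0.0, 0.0069] [-0.0, -0.0, 0.0]
[0.0006, -0.0, 0.0069] [-0.0, -0.0, 0.0]
[0.0009, -0.0, 0.0068] [-0.0, -0.0, 0.0]
```

arm_command --targets '[{"dp":[-0.0065,0,0.0035],"turn":[-0.3,-0.3,-0.4],"grip":-1},{"dp":[-0.001,0,0.007],"turn":[0,0,0],"grip":-1},{"dp":[-0.0005,0,0.005],"turn":[0,0,0],"grip":-1},{"dp":[-0.0005,0,0.005],"turn":[0,0,0],"grip":-1},{"dp":[0,0,0.005],"turn":[0,0,0],"grip":-1},{"dp":[0,0,0.005],"turn":[0,0,0],"grip":-1},{"dp":[0.0005,0,0.005],"turn":[0,0,0],"grip":-1},{"dp":[0.001,0,0.005],"turn":[0,0,0],"grip":-1}]'

```text
clock: 4.4
position: [0.5541, 0.2267, 0.1519]
ee_rot: [0.737, 0.083, 0.093, -0.664]
contact_force: [-0.3, 1.3, -1.7]
width: -0.0001
```

```bash
python3 st.py;python3 pic.py p3; python3 arc.py .4 .7 8
```

```text
4.4 q [ 0.5519  0.8167  1.6606 -1.0652  1.6355  0.9793] p [0.5541 0.2267 0.1519] F [-0.2763  1.3114 -1.6964] w -0.00012865340471481069
[[ 0.0997  0.9947  0.0266]
 [-0.9639  0.1032 -0.2456]
 [-0.247  -0.0012  0.969 ]]
tip in stand [-0.0007  0.131   0.1092]
[-0.0016, 0.0003, 0.006] [-0.0, 0.1, 0.1]
[0.0009, 0.0, 0.0058] [-0.0, -0.0, 0.0]
[0.0011, 0.0, 0.0058] [-0.0, -0.0, 0.0]
[0.0013, 0.0, 0.0082] [-0.0, 0.8, 0.0]
[0.0014, 0.0001, 0.0094] [-0.0, 1.2, 0.0]
[0.0014, -0.0, 0.0094] [-0.0, 1.2, 0.0]
[0.0017, -0.0, 0.0094] [-0.0, 1.3, 0.0]
[0.0017, -0.0, 0.0093] [-0.0, 1.2, 0.0]
```

View pics/p3.png

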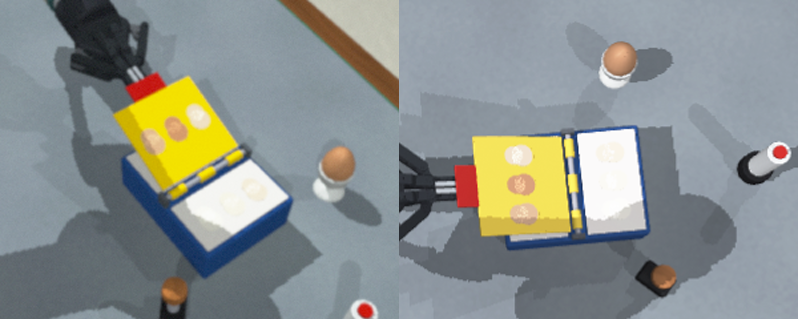

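arm_command --targets '[{"dp":[-0.0015,0.0005,0.006],"turn":[0,0,0],"grip":-1},{"dp":[0.001,0,0.006],"turn":[0,0,0],"grip":-1},{"dp":[0.001,0,0.006],"turn":[0,0,0],"grip":-1},{"dp":[0.0015,0,0.008],"turn":[0,0.8,0],"grip":-1},{"dp":[0.0015,0,0.0095],"turn":[0,1.2,0],"grip":-1},{"dp":[0.0015,0,0.0095],"turn":[0,1.2,0],"grip":-1},{"dp":[0.0015,0,0.0095],"turn":[0,1.2,0],"grip":-1},{"dp":[0.0015,0,0.0095],"turn":[0,1.2,0],"grip":-1}]'

```text
clock: 5.3
position: [0.5573, 0.2014, 0.2119]
ee_rot: [0.731, 0.116, 0.129, -0.659]
contact_force: [-0.8, 0.8, -0.5]
width: 0.0001
```

```bash
python3 st.py;python3 pic.py p4; python3 arc.py .74 1.05 8
```

```text
5.3 q [ 0.5088  0.696   1.6693 -1.0422  1.5863  0.8707] p [0.5573 0.2014 0.2119] F [-0.8206  0.8212 -0.4577] w 0.0001396627883975509
[[ 0.0969  0.9947  0.0359]
 [-0.9346  0.1033 -0.3404]
 [-0.3422 -0.0005  0.9396]]
tip in stand [-0.0001  0.1106  0.1526]
[0.0019, -0.0004, 0.0065] [-0.2, 1.3, 0.1]
[0.002, 0.0, 0.0095] [0.0, 1.2, -0.0]
[0.0022, -0.0, 0.0095] [0.1, 1.3, -0.0]
[0.0023, 0.0, 0.0094] [-0.0, 1.3, -0.0]
[0.0024, 0.0, 0.0094] [-0.0, 1.2, -0.0]
[0.0025, 0.0, 0.0093] [-0.0, 1.3, -0.0]
[0.0026, 0.0, 0.0092] [-0.0, 1.3, -0.0]
[0.0028, 0.0, 0.0092] [-0.0, 1.2, -0.0]
```

View pics/p4.png

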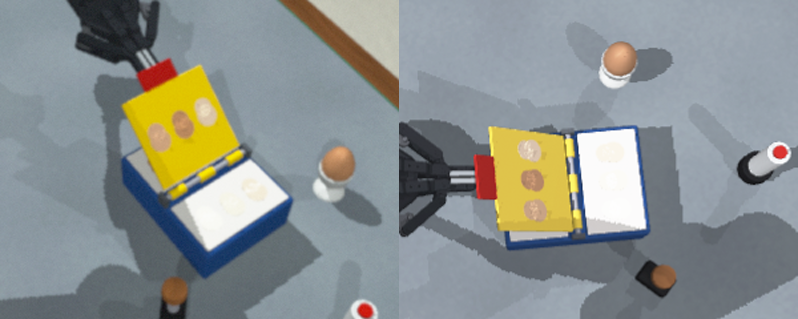

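arm_command --targets '[{"dp":[0.002,-0.0005,0.0065],"turn":[0,1.3,0],"grip":-1},{"dp":[0.002,0,0.0095],"turn":[0,1.2,0],"grip":-1},{"dp":[0.002,0,0.0095],"turn":[0,1.3,0],"grip":-1},{"dp":[0.0025,0,0.0095],"turn":[0,1.3,0],"grip":-1},{"dp":[0.0025,0,0.0095],"turn":[0,1.2,0],"grip":-1},{"dp":[0.0025,0,0.0095],"turn":[0,1.3,0],"grip":-1},{"dp":[0.0025,0,0.009],"turn":[0,1.3,0],"grip":-1},{"dp":[0.003,0,0.009],"turn":[0,1.2,0],"grip":-1}]'

```text
clock: 6.2
position: [0.5618, 0.1546, 0.2693]
ee_rot: [0.717, 0.174, 0.193, -0.647]
contact_force: [-0.4, 1.7, -0.4]
width: 0.0001
```

```bash
python3 st.py; python3 arc.py 1.09 1.40 8
```

```text
6.2 q [ 0.4197  0.5562  1.6767 -0.9722  1.4748  0.7175] p [0.5618 0.1546 0.2693] F [-0.352   1.7078 -0.4127] w 0.0001174402778874408
[[ 0.0892  0.9946  0.0523]
 [-0.8607  0.1034 -0.4986]
 [-0.5013 -0.0006  0.8653]]
tip in stand [-0.0005  0.0763  0.1825]
[0.0019, 0.0003, 0.0094] [-0.0, 1.1, 0.1]
[0.003, -0.0, 0.0091] [-0.0, 1.3, -0.0]
[0.0031, -0.0, 0.009] [-0.0, 1.3, -0.0]
[0.0032, -0.0, 0.0089] [-0.0, 1.2, -0.0]
[0.0033, -0.0, 0.0088] [-0.0, 1.3, -0.0]
[0.0035, -0.0, 0.0087] [-0.0, 1.3, -0.0]
[0.0035, -0.0, 0.0087] [-0.0, 1.3, -0.0]
[0.0036, -0.0, 0.0086] [-0.0, 1.2, -0.0]
```

arm_command --targets '[{"dp":[0.002,0.0005,0.0095],"turn":[0,1.1,0],"grip":-1},{"dp":[0.003,0,0.009],"turn":[0,1.3,0],"grip":-1},{"dp":[0.003,0,0.009],"turn":[0,1.3,0],"grip":-1},{"dp":[0.003,0,0.009],"turn":[0,1.2,0],"grip":-1},{"dp":[0.0035,0,0.009],"turn":[0,1.3,0],"grip":-1},{"dp":[0.0035,0,0.0085],"turn":[0,1.3,0],"grip":-1},{"dp":[0.0035,0,0.0085],"turn":[0,1.3,0],"grip":-1},{"dp":[0.0035,0,0.0085],"turn":[0,1.2,0],"grip":-1}]'

```text
clock: 7.0
position: [0.5686, 0.0944, 0.3133]
ee_rot: [0.698, 0.229, 0.255, -0.629]
contact_force: [-0.9, 0.4, -0.6]
width: -0.0001
```

```bash
python3 st.py;python3 pic.py p5; python3 arc.py 1.44 1.72 8
```

```text
7.0 q [ 0.2935  0.4431  1.6708 -0.8758  1.3605  0.5354] p [0.5686 0.0944 0.3133] F [-0.9018  0.4241 -0.6456] w -0.0001430772278819318
[[ 0.0786  0.9946  0.0672]
 [-0.761   0.1034 -0.6405]
 [-0.644  -0.0008  0.765 ]]
tip in stand [-0.0001  0.0331  0.2019]
[0.0033, -0.0002, 0.0072] [-0.1, 1.2, 0.1]
[0.0034, 0.0, 0.0076] [-0.0, 1.2, -0.0]
[0.0036, 0.0, 0.0076] [-0.0, 1.1, -0.0]
[0.0036, 0.0, 0.0074] [-0.0, 1.2, -0.0]
[0.0037, 0.0, 0.0074] [-0.0, 1.1, -0.0]
[0.0038, 0.0, 0.0073] [-0.0, 1.2, -0.0]
[0.0038, 0.0, 0.0072] [-0.0, 1.1, -0.0]
[0.004, 0.0001, 0.0072] [-0.0, 1.2, -0.0]
```

View pics/p5.png

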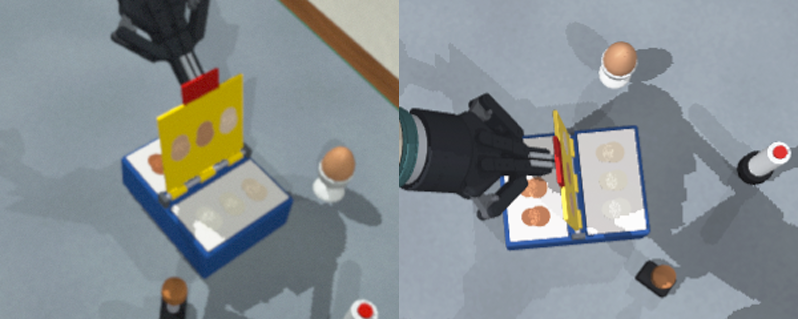

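arm_command --targets '[{"dp":[0.0035,0,0.007],"turn":[0,1.2,0],"grip":-1},{"dp":[0.0035,0,0.0075],"turn":[0,1.2,0],"grip":-1},{"dp":[0.0035,0,0.0075],"turn":[0,1.1,0],"grip":-1},{"dp":[0.0035,0,0.0075],"turn":[0,1.2,0],"grip":-1},{"dp":[0.0035,0,0.0075],"turn":[0,1.1,0],"grip":-1},{"dp":[0.004,0,0.007],"turn":[0,1.2,0],"grip":-1},{"dp":[0.004,0,0.007],"turn":[0,1.1,0],"grip":-1},{"dp":[0.004,0,0.007],"turn":[0,1.2,0],"grip":-1}]'

```text
clock: 7.9
position: [0.5749, 0.0333, 0.3342]
ee_rot: [0.675, 0.279, 0.31, -0.609]
contact_force: [-0.3, 0.3, 0.7]
width: 0.0003
```

```bash
python3 st.py;python3 pic.py p6; python3 arc.py 1.755 2.035 8
```

```text
7.9 q [ 0.1533  0.3751  1.6625 -0.7539  1.2534  0.3506] p [0.5749 0.0333 0.3342] F [-0.3489  0.294   0.676 ] w 0.0003390006665095662
[[ 0.0667  0.9946  0.0789]
 [-0.6477  0.1033 -0.7548]
 [-0.759  -0.0008  0.6511]]
tip in stand [-0.0001 -0.0086  0.2029]
[0.0027, -0.0, 0.0073] [-0.1, 1.0, 0.1]
[0.0041, -0.0, 0.007] [-0.0, 1.1, 0.0]
[0.0041, -0.0, 0.0069] [-0.0, 1.2, 0.0]
[0.0042, -0.0, 0.0068] [-0.0, 1.1, 0.0]
[0.0043, -0.0, 0.0067] [-0.0, 1.1, 0.0]
[0.0043, -0.0, 0.0066] [-0.0, 1.2, 0.0]
[0.0044, -0.0, 0.0066] [-0.0, 1.1, 0.0]
[0.0045, -0.0, 0.0064] [-0.0, 1.2, 0.0]
```

View pics/p6.png

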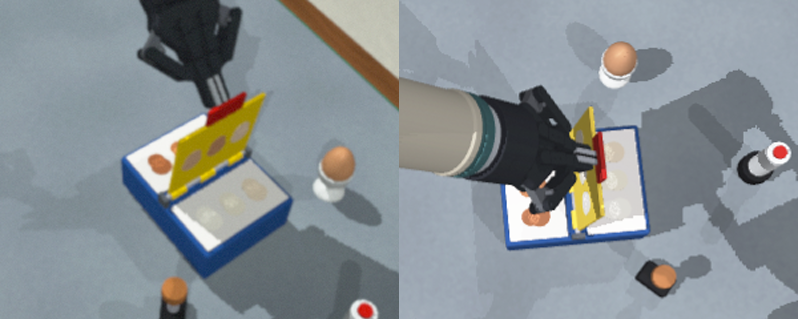

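Leaf is past upright and the fingertips are still on the tab. Continuing.

arm_command --targets '[{"dp":[0.0025,0,0.0075],"turn":[0,1.0,0],"grip":-1},{"dp":[0.004,0,0.007],"turn":[0,1.1,0],"grip":-1},{"dp":[0.004,0,0.007],"turn":[0,1.2,0],"grip":-1},{"dp":[0.0045,0,0.007],"turn":[0,1.1,0],"grip":-1},{"dp":[0.0045,0,0.0065],"turn":[0,1.1,0],"grip":-1},{"dp":[0.0045,0,0.0065],"turn":[0,1.2,0],"grip":-1},{"dp":[0.0045,0,0.0065],"turn":[0,1.1,0],"grip":-1},{"dp":[0.0045,0,0.0065],"turn":[0,1.2,0],"grip":-1}]'

```text
clock: 8.8
position: [0.5815, -0.0295, 0.3403]
ee_rot: [0.648, 0.326, 0.362, -0.585]
contact_force: [0.1, 1.0, 0.8]
width: 0.0001
```

```bash
python3 st.py; python3 arc.py 2.07 2.35 8
```

```text
8.8 q [ 0.0013  0.3426  1.6485 -0.6041  1.1642  0.1467] p [ 0.5815 -0.0295  0.3403] F [0.0674 1.0032 0.8328] w 0.0001435899142882828
[[ 0.0534  0.9947  0.0884]
 [-0.5216  0.1033 -0.8469]
 [-0.8515 -0.0009  0.5243]]
tip in stand [-0.0002 -0.0498  0.1929]
[0.0034, -0.0, 0.0061] [-0.0, 0.9, 0.1]
[0.0046, -0.0, 0.0062] [-0.0, 1.2, -0.0]
[0.0046, -0.0, 0.0062] [-0.0, 1.1, -0.0]
[0.0047, -0.0, 0.0061] [-0.0, 1.2, -0.0]
[0.0047, -0.0, 0.006] [-0.0, 1.1, -0.0]
[0.0048, -0.0, 0.0059] [-0.0, 1.2, -0.0]
[0.0048, -0.0, 0.0057] [-0.0, 1.1, -0.0]
[0.0049, 0.0, 0.0057] [-0.0, 1.1, -0.0]
```

arm_command --targets '[{"dp":[0.0035,0,0.006],"turn":[0,0.9,0],"grip":-1},{"dp":[0.0045,0,0.006],"turn":[0,1.2,0],"grip":-1},{"dp":[0.0045,0,0.006],"turn":[0,1.1,0],"grip":-1},{"dp":[0.0045,0,0.006],"turn":[0,1.2,0],"grip":-1},{"dp":[0.005,0,0.006],"turn":[0,1.1,0],"grip":-1},{"dp":[0.005,0,0.006],"turn":[0,1.2,0],"grip":-1},{"dp":[0.005,0,0.006],"turn":[0,1.1,0],"grip":-1},{"dp":[0.005,0,0.0055],"turn":[0,1.1,0],"grip":-1}]'

```text
clock: 9.6
position: [0.5875, -0.0882, 0.3294]
ee_rot: [0.618, 0.371, 0.412, -0.558]
contact_force: [-0.2, 0.3, 0.2]
width: 0.0001
```

```bash
python3 st.py; python3 pic.py p7; python3 arc.py 2.385 2.665 8
```

```text
9.6 q [-0.1454  0.3468  1.6342 -0.4338  1.0993 -0.0614] p [ 0.5875 -0.0882  0.3294] F [-0.2159  0.3488  0.1978] w 0.0001441209189486961
[[ 0.0389  0.9947  0.0956]
 [-0.3841  0.1032 -0.9175]
 [-0.9225 -0.001   0.3861]]
tip in stand [-0.0003 -0.0849  0.1698]
[0.0032, 0.0002, 0.0051] [-0.1, 1.1, 0.1]
[0.0049, 0.0, 0.0055] [-0.0, 1.1, 0.0]
[0.005, 0.0, 0.0054] [-0.0, 1.2, 0.0]
[0.005, 0.0, 0.0053] [-0.0, 1.1, 0.0]
[0.0051, 0.0, 0.0052] [-0.0, 1.2, 0.0]
[0.0051, 0.0, 0.0051] [-0.0, 1.1, 0.0]
[0.0051, 0.0001, 0.0049] [-0.0, 1.2, 0.0]
[0.0052, -0.0, 0.0049] [-0.0, 1.1, 0.0]
```

View pics/p7.png

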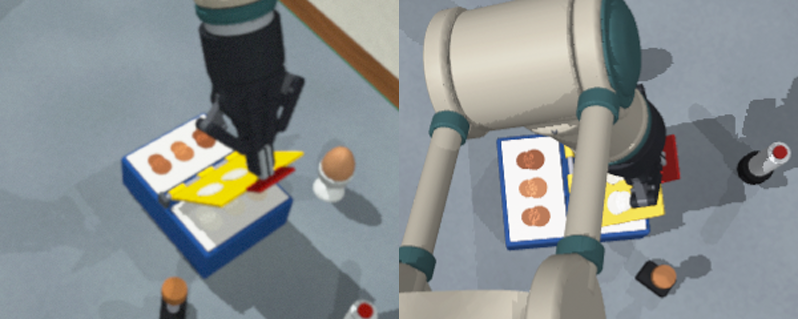

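```bash
sed -i 's|a=max(.25,th/2)|a=max(.25,th/2+max(0,th-2.35)*.06)|; s|wp(t,rho)|wp(t,rho+max(0,t-2.35)*.009)|' arc.py; python3 arc.py 2.385 2.665 8
```

```text
[0.0031, 0.0002, 0.0058] [-0.1, 1.2, 0.1]
[0.0048, 0.0, 0.0063] [-0.0, 1.3, 0.0]
[0.0048, 0.0, 0.0061] [-0.0, 1.3, 0.0]
[0.005, 0.0, 0.0061] [-0.0, 1.3, 0.0]
[0.0049, 0.0, 0.006] [-0.0, 1.2, 0.0]
[0.0051, 0.0, 0.006] [-0.0, 1.3, 0.0]
[0.0051, 0.0001, 0.0058] [-0.0, 1.3, 0.0]
[0.0051, -0.0, 0.0057] [-0.0, 1.3, 0.0]
```

arm_command --targets '[{"dp":[0.003,0,0.006],"turn":[0,1.2,0],"grip":-1},{"dp":[0.005,0,0.006],"turn":[0,1.3,0],"grip":-1},{"dp":[0.005,0,0.006],"turn":[0,1.3,0],"grip":-1},{"dp":[0.005,0,0.006],"turn":[0,1.3,0],"grip":-1},{"dp":[0.005,0,0.006],"turn":[0,1.2,0],"grip":-1},{"dp":[0.005,0,0.006],"turn":[0,1.3,0],"grip":-1},{"dp":[0.005,0,0.006],"turn":[0,1.3,0],"grip":-1},{"dp":[0.005,0,0.0055],"turn":[0,1.3,0],"grip":-1}]'

```text
clock: 10.5
position: [0.5934, -0.1448, 0.3083]
ee_rot: [0.579, 0.419, 0.465, -0.522]
contact_force: [-1.1, 0.1, -0.5]
width: 0.0
```

```bash
python3 st.py; python3 arc.py 2.70 2.94 8
```

```text
10.5 q [-0.2903  0.3811  1.6087 -0.2292  1.0791 -0.2925] p [ 0.5934 -0.1448  0.3083] F [-1.0587  0.1166 -0.4684] w 9.559425001248717e-06
[[ 0.0213  0.9947  0.101 ]
 [-0.2154  0.1032 -0.9711]
 [-0.9763 -0.0011  0.2165]]
tip in stand [-0.0004 -0.1124  0.1394]
[0.0046, 0.0002, 0.0056] [-0.1, 1.1, 0.1]
[0.0045, -0.0, 0.0048] [0.0, 1.1, -0.0]
[0.0045, -0.0, 0.0047] [0.0, 1.1, -0.0]
[0.0045, -0.0, 0.0047] [0.0, 1.1, -0.0]
[0.0045, -0.0, 0.0046] [0.0, 1.1, -0.0]
[0.0046, -0.0, 0.0045] [0.0, 1.1, -0.0]
[0.0046, -0.0, 0.0044] [0.0, 1.1, -0.0]
[0.0046, -0.0, 0.0044] [0.0, 1.1, -0.0]
```

arm_command --targets '[{"dp":[0.0045,0,0.0055],"turn":[0,1.1,0],"grip":-1},{"dp":[0.0045,0,0.005],"turn":[0,1.1,0],"grip":-1},{"dp":[0.0045,0,0.0045],"turn":[0,1.1,0],"grip":-1},{"dp":[0.0045,0,0.0045],"turn":[0,1.1,0],"grip":-1},{"dp":[0.0045,0,0.0045],"turn":[0,1.1,0],"grip":-1},{"dp":[0.0045,0,0.0045],"turn":[0,1.1,0],"grip":-1},{"dp":[0.0045,0,0.0045],"turn":[0,1.1,0],"grip":-1},{"dp":[0.0045,0,0.0045],"turn":[0,1.1,0],"grip":-1}]'

```text
clock: 11.3
position: [0.5977, -0.1867, 0.2784]
ee_rot: [0.542, 0.458, 0.508, -0.489]
contact_force: [-0.5, -0.2, 0.2]
width: 0.0002
```

```bash
python3 st.py; python3 pic.py p8; python3 arc.py 2.96 3.12 8
```

```text
11.3 q [-0.3962  0.4353  1.5886 -0.0648  1.0884 -0.4706] p [ 0.5977 -0.1867  0.2784] F [-0.4826 -0.2315  0.2311] w 0.00017023177334861878
[[ 0.0056  0.9946  0.1033]
 [-0.0645  0.1035 -0.9925]
 [-0.9979 -0.0011  0.0648]]
tip in stand [-0.0004 -0.1283  0.1058]
[0.0026, 0.0004, 0.0026] [-0.1, 0.6, 0.1]
[0.0031, 0.0, 0.0028] [-0.0, 0.8, 0.0]
[0.0032, 0.0, 0.0029] [-0.0, 0.7, 0.0]
[0.0031, 0.0, 0.0028] [-0.0, 0.7, 0.0]
[0.0031, 0.0, 0.0027] [-0.0, 0.8, 0.0]
[0.0032, 0.0, 0.0027] [-0.0, 0.7, 0.0]
[0.0031, 0.0, 0.0027] [-0.0, 0.7, 0.0]
[0.0032, 0.0, 0.0027] [-0.0, 0.8, 0.0]
```

View pics/p8.png

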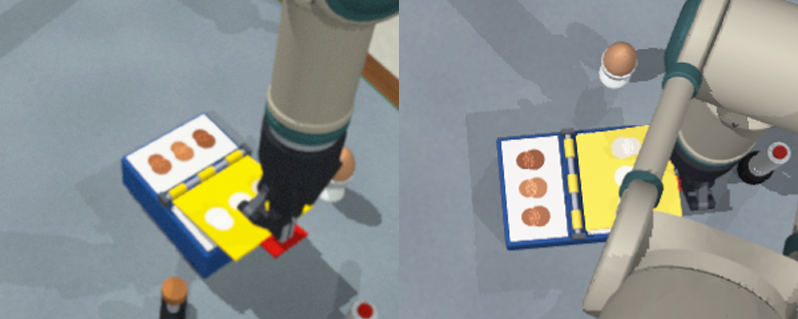

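arm_command --targets '[{"dp":[0.0025,0,0.0025],"turn":[0,0.6,0],"grip":-1},{"dp":[0.003,0,0.003],"turn":[0,0.8,0],"grip":-1},{"dp":[0.003,0,0.003],"turn":[0,0.7,0],"grip":-1},{"dp":[0.003,0,0.003],"turn":[0,0.7,0],"grip":-1},{"dp":[0.003,0,0.0025],"turn":[0,0.8,0],"grip":-1},{"dp":[0.003,0,0.0025],"turn":[0,0.7,0],"grip":-1}]'

```text
clock: 12.0
position: [0.5995, -0.2036, 0.2617]
ee_rot: [0.522, 0.476, 0.528, -0.471]
contact_force: [0.2, -1.2, 0.2]
width: 0.0001
```

```bash
python3 st.py; python3 arc.py 3.09 3.14 4
```

```text
12.0 q [-0.4396  0.4669  1.5791  0.0087  1.1015 -0.547 ] p [ 0.5995 -0.2036  0.2617] F [ 0.2359 -1.1733  0.2407] w 8.053853679627909e-05
[[-0.0019  0.9947  0.1032]
 [ 0.0095  0.1032 -0.9946]
 [-1.     -0.001  -0.0096]]
tip in stand [-0.0004 -0.1325  0.0887]
[0.0035, 0.0003, 0.0025] [-0.1, 0.5, 0.1]
[0.0023, -0.0, 0.0019] [0.0, 0.5, -0.0]
[0.0023, -0.0001, 0.002] [0.0, 0.6, -0.0]
[0.0023, 0.0, 0.0019] [0.0, 0.5, -0.0]
```

arm_command --targets '[{"dp":[0.002,0,0.002],"turn":[0,0.5,0],"grip":-1},{"dp":[0.002,0,0.002],"turn":[0,0.5,0],"grip":-1},{"dp":[0.002,0,0.0015],"turn":[0,0.5,0],"grip":-1},{"dp":[0,0,0],"turn":[0,0,0],"grip":-1},{"dp":[0,0,0],"turn":[0,0,0],"grip":-1}]'

```text
clock: 12.5
position: [0.6, -0.2087, 0.2558]
ee_rot: [0.516, 0.481, 0.535, -0.465]
contact_force: [-0.7, 0.8, -0.4]
width: 0.0002
```

```bash
python3 st.py; python3 pic.py p9
```

```text
12.5 q [-0.453   0.478   1.576   0.0325  1.1073 -0.5713] p [ 0.6    -0.2087  0.2558] F [-0.6714  0.7693 -0.3809] w 0.00017238562285051565
[[-0.0048  0.9947  0.1032]
 [ 0.0346  0.1033 -0.9941]
 [-0.9994 -0.0012 -0.0349]]
tip in stand [-0.0005 -0.1332  0.0829]
```

View pics/p9.png

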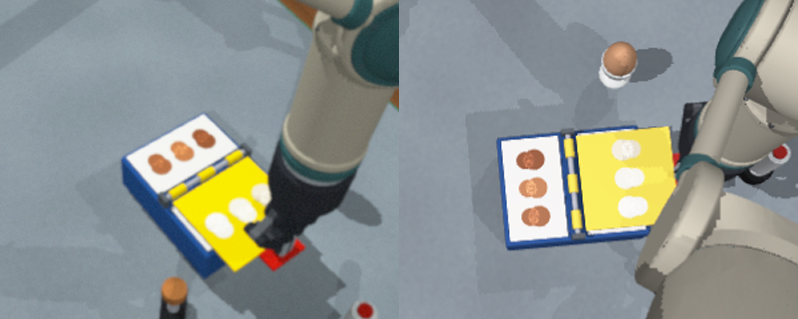

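arm_command --targets '[{"dp":[0.0015,0,0.001],"turn":[0,0,0],"grip":-1},{"dp":[0.0015,0,0.001],"turn":[0,0,0],"grip":-1},{"dp":[0.001,0,0.001],"turn":[0,0,0],"grip":-1},{"dp":[0,0,0],"turn":[0,0,0],"grip":-1},{"dp":[0,0,0],"turn":[0,0,0],"grip":-1}]'

```text
clock: 13.1
position: [0.6003, -0.2116, 0.2517]
ee_rot: [0.516, 0.481, 0.535, -0.465]
contact_force: [-0.6, 0.5, 0.6]
width: -0.0001
```

```bash
python3 st.py
```

```text
13.1 q [-0.4568  0.4836  1.5778  0.0324  1.1    -0.5753] p [ 0.6003 -0.2116  0.2517] F [-0.5747  0.511   0.6037] w -0.00011270506071004757
[[-0.0048  0.9947  0.1032]
 [ 0.0345  0.1033 -0.9941]
 [-0.9994 -0.0012 -0.0348]]
tip in stand [-0.0005 -0.1361  0.0788]
```

arm_command --targets '[{"dp":[0.0005,0,0],"turn":[0,0,0],"grip":-1},{"dp":[0.0005,0,0],"turn":[0,0,0],"grip":-1},{"dp":[0,0,0],"turn":[0,0,0],"grip":-1},{"dp":[0,0,0],"turn":[0,0,0],"grip":-1}]'

```text
clock: 13.5
position: [0.6003, -0.2115, 0.251]
ee_rot: [0.516, 0.481, 0.534, -0.465]
contact_force: [-0.1, -0.3, 2.7]
width: -0.0
```

```bash
python3 st.py
```

```text
13.5 q [-0.4568  0.4841  1.5787  0.0324  1.0981 -0.5753] p [ 0.6003 -0.2115  0.251 ] F [-0.1067 -0.2591  2.6877] w -1.965021924520383e-05
[[-0.0044  0.9946  0.1032]
 [ 0.0343  0.1033 -0.9941]
 [-0.9994 -0.0008 -0.0346]]
tip in stand [-0.0004 -0.1361  0.0781]
```

arm_command --targets '[{"dp":[0.0005,0,0],"turn":[0,0,0],"grip":-1},{"dp":[0,0,0],"turn":[0,0,0],"grip":-1},{"dp":[0,0,0],"turn":[0,0,0],"grip":-1}]'

```text
clock: 13.8
position: [0.6003, -0.2115, 0.2509]
ee_rot: [0.516, 0.481, 0.534, -0.465]
contact_force: [-0.5, 1.3, 5.2]
width: 0.0003
```

```bash
python3 st.py
```

```text
13.8 q [-0.4568  0.4841  1.579   0.0324  1.0975 -0.5754] p [ 0.6003 -0.2115  0.2509] F [-0.5053  1.319   5.1947] w 0.00027741751103849664
[[-0.0041  0.9946  0.1033]
 [ 0.0341  0.1034 -0.9941]
 [-0.9994 -0.0006 -0.0344]]
tip in stand [-0.0004 -0.1361  0.078 ]
```

arm_command --targets '[{"dp":[-0.002,0,0],"turn":[0,0,0],"grip":-1},{"dp":[-0.005,0,0],"turn":[0,0,0],"grip":-1},{"dp":[-0.02,0,0],"turn":[0,0,0],"grip":-1},{"dp":[-0.03,0,0],"turn":[0,0,0],"grip":-1},{"dp":[-0.04,0,0],"turn":[0,0,0],"grip":-1},{"dp":[-0.04,0,0],"turn":[0,0,0],"grip":-1}]'

```text
clock: 14.4
position: [0.6007, -0.2161, 0.388]
ee_rot: [0.515, 0.481, 0.535, -0.466]
contact_force: [0.8, -1.1, -0.2]
width: 0.0003
```

arm_command --targets '[{"dp":[0,-0.03,-0.02],"turn":[0,0,0],"grip":-1},{"dp":[0,-0.04,-0.03],"turn":[0,0,0],"grip":-1},{"dp":[0,-0.04,-0.03],"turn":[0,0,0],"grip":-1},{"dp":[0,-0.04,-0.03],"turn":[0,0,0],"grip":-1},{"dp":[0,-0.04,-0.03],"turn":[0,0,0],"grip":-1},{"dp":[0,0,-0.04],"turn":[0,0,0],"grip":-1},{"dp":[0,0,-0.04],"turn":[0,0,0],"grip":-1},{"dp":[0,0,0],"turn":[0,0,0],"grip":-1}]'

```text
clock: 15.2
position: [0.3875, -0.0137, 0.3954]
ee_rot: [0.516, 0.481, 0.536, -0.463]
contact_force: [0.1, -0.2, -0.1]
width: 0.0002
```

```bash
python3 st.py; python3 pic.py p10
```

```text
15.2 q [-0.2329 -0.0043  1.8698  0.0363  1.2892 -0.3515] p [ 0.3875 -0.0137  0.3954] F [ 0.1285 -0.2028 -0.0754] w 0.0001555985638227565
[[-0.0045  0.9941  0.1079]
 [ 0.0369  0.108  -0.9935]
 [-0.9993 -0.0005 -0.0372]]
tip in stand [-0.1913  0.0833  0.2225]
```

View pics/p10.png

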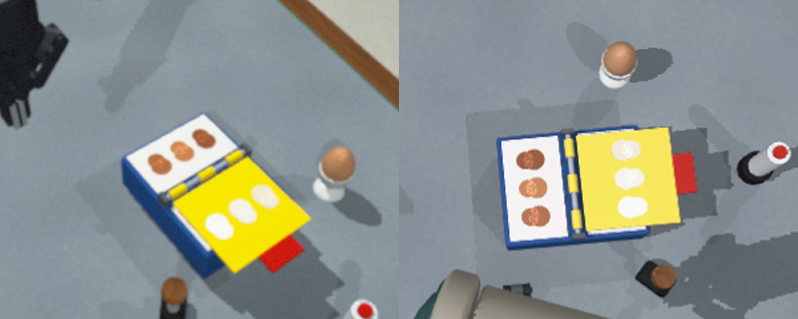

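Leaf on the −y side, everything visible. Now a fit of the leaf angle and a check that the stand and bystanders haven't moved.

```bash
python3 - <<'E'
import cv2,numpy as np
from h import *
a=manip.get_image("top");b=manip.get_image("side")
cv2.imwrite("pics/top1.png",a[:,:,::-1]);cv2.imwrite("pics/side1.png",b[:,:,::-1])
A=a[:,:,::-1][165:275,310:480];B=b[:,:,::-1][215:345,290:440]
cv2.imwrite("pics/topz1.png",cv2.resize(A,None,fx=4.5,fy=4.5,interpolation=cv2.INTER_CUBIC))
cv2.imwrite("pics/sidez1.png",cv2.resize(B,None,fx=4.5,fy=4.5,interpolation=cv2.INTER_CUBIC))
# predicted corners for theta = pi, 3.05 ; visible face is underside => up=-.0025
LX=[(.06,.125),(-.06,.125),(.025,.15),(-.025,.15)]
for th in(np.pi,3.09):
    print(th,np.round(((proj('top',leaf(P0,th,LX,-.0025))-[310,165])*4.5)).tolist(),np.round(((proj('side',leaf(P0,th,LX,-.0025))-[290,215])*4.5)).tolist())
for n,bx in(('top',[(380,100,430,150),(485,180,540,222),(410,270,455,305),(318,175,366,270)]),('side',[(430,235,480,285),(440,350,490,405),(315,335,345,382)])):
    o=cv2.cvtColor(cv2.imread(f"pics/{n}0.png"),cv2.COLOR_BGR2Lab)[:,:,1:].astype(np.float32);w=cv2.cvtColor(cv2.imread(f"pics/{n}1.png"),cv2.COLOR_BGR2Lab)[:,:,1:].astype(np.float32)
    for x0,y0,x1,y1 in bx:
        f=lambda i:(np.hypot(i[y0:y1,x0:x1,0]-127,i[y0:y1,x0:x1,1]-124)).astype(np.float32)
        print(n,(x0,y0),cv2.phaseCorrelate(f(o),f(w)))
E
```

```text
3.141592653589793 [[597.0, 47.0], [637.0, 369.0], [677.0, 133.0], [694.0, 267.0]] [[646.0, 356.0], [385.0, 538.0], [625.0, 458.0], [516.0, 537.0]]
3.09 [[600.0, 42.0], [640.0, 366.0], [681.0, 128.0], [698.0, 264.0]] [[650.0, 345.0], [387.0, 528.0], [629.0, 446.0], [519.0, 525.0]]
top (380, 100) ((-0.017385356005746644, 0.06991175668267147), 0.9801321063995362)
top (485, 180) ((-0.009098047393781172, 0.49429218613072123), 0.9726072435025815)
top (410, 270) ((0.45272695085647285, -0.1420222214826481), 0.885062215357651)
top (318, 175) ((-1.7677142864495217, -0.41599380196576163), 0.12079859235220486)
side (430, 235) ((-0.017635661144499437, 0.08074660165263836), 0.9424329242706299)
side (440, 350) ((-0.11254461325273368, -0.004395011782463598), 0.9465664892196656)
side (315, 335) ((0.10969566513355566, 0.03884465458574482), 0.8570303814278708)
```

View pics/topz1.png

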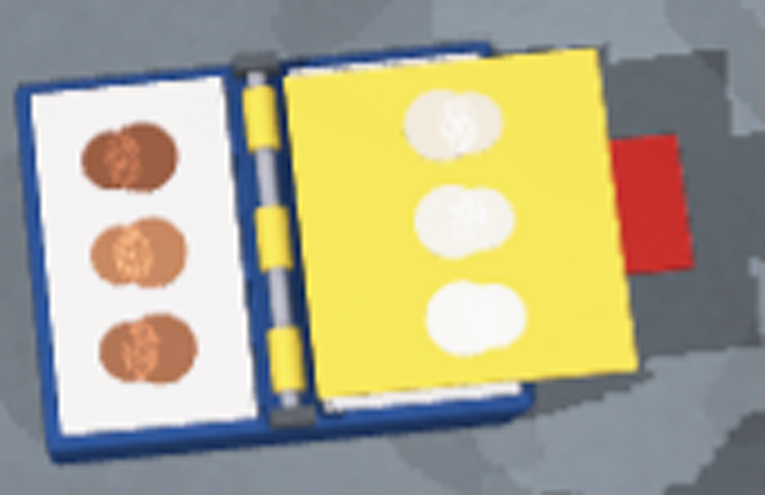

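View pics/sidez1.png

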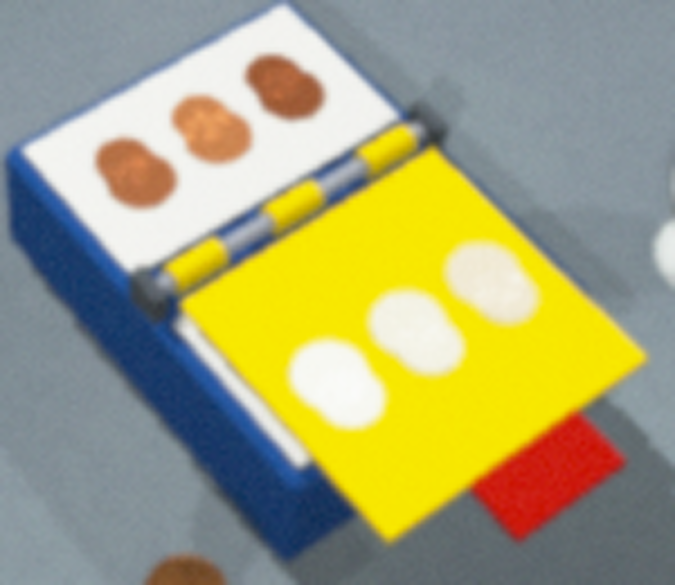

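```bash
python3 -c "
from rig import manip
print(manip.sign_off())"
```

```text
the job is handed in; nothing more can be done
None
```

The leaf now lies flat on the −y side, and I've handed the job in at about 15 s of the 51 s allowed. With the gripper shut, I put the fingertips under the red tab, pushed the leaf slowly round its arc over the spine, and pressed it down from above. Then I lifted the arm clear.

**Last checks**
- **Force:** the highest reading I took was about 5 N, at the final press. The tip stopped at 78 mm, against 77.5 mm expected for a flat leaf.
- **Leaf angle:** the corners of the leaf and tab match the prediction for fully flat (3.14 rad) within about 1 px in both cameras. This used the stand position measured at the start, so the stand has not visibly moved.
- **Bystanders:** the image shift of the egg cup was at most 0.08 px. The top view gave about 0.5 px for the torch and the stamp, while the side view gave about 0.1 px for both, so I put that down to changed shadows.
- **Failed check:** one automatic comparison, on the left half of the plinth, gave no usable result. The leaf had covered that area in the first picture, so I relied on the corner match instead.

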